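# Shift the tractor gear lever from second into third

## Robot

A 7-joint arm with a two-finger parallel gripper is mounted at the origin on the work surface. World frame = base frame: x ahead of the robot, y to its left, z up, the work surface at z = 0. Lengths are in m, angles in rad, forces in N, time in s.
With the tool pointing down it reaches from about 0.425 to 0.825 m from the base axis. Payload 3.6 kg.
Tool frame: the origin (TCP) lies midway between the tips of the shut fingers; the grasp point (between the pads) lies 19 mm behind it; z points along the fingers, y is the direction in which the jaws open and shut (so a half turn about z gives the same grasp; the last joint's range is limited). The gripper opens to 93 mm and grips with 3 to 60 N. Pads are 15 mm wide; open, the fingers measure 128 mm over their backs; the gripper's body (75 mm by 188 mm) begins 65 mm behind the grasp point.
Start: joints at [1.113, 0.615, -0.013, 1.423, 0.008, 1.103, -0.04], TCP at [0.272, -0.59, 0.187] pointing down, gripper open.
Joint ranges: [-3.12, 3.12], [-0.3, 2.06], [-1.34, 1.32], [0.26, 2.42], [-1.36, 4.5], [0.01, 1.98], [-2.84, 2.84]. Speed limits (rad/s): [2.79, 2.79, 3.14, 3.14, 3.14, 3.14, 3.14].

## Interface

Orientations are given as a 3x3 rotation matrix whose columns are the frame's x, y, z axes.
In Python, from plant import telemetry, cams, manip gives the robot as it stands. The module is installed in compiled form; this text tells all that it offers.
- The arm moves only by the tool carry_out, never from a script. Its argument "moves" is a list of rows, each a list of 3 entries, a list of its own where there are three numbers: the shift along the tool's x, y, z in mm, then the turn, a rotation vector about the tool's x, y, z in degrees, then the opening, from 0 (shut) to 1 (fully open). A call has exactly 10 rows; each row shifts and turns the commanded pose from where the row before left it, along the tool's axes as they then stand; what a row does not reach is not made up. A row lasts 1/8 s, in which the tool goes at most 62.5 mm and 10.7 degrees, less where a joint would pass 70% of its speed; a pose out of reach is approached as far as the arm can. A call with a gripper value outside its range is refused whole. The fingers move at their own pace and stop on an object; the grip force is fixed at half the most. Time passes only in rows, so rows that do not move let the fingers close, or fill a call up. It gives the time, the measured TCP pose, the force and the opening at its end, in the units of the state.
- telemetry.get_obs(): the state, without advancing time (a new reading comes with each control period).
- cams.camera(name): name is "scene" or "top" or "wrist"; returns (picture, depth): 400x640x3 uint8, red, green, blue; 400x640 float32, m along the optical axis (not along the pixel's ray), 0 where there is no reading.
- cams.camera_params(name): a dict with "fx", "fy", "cx", "cy" (pixels), "distortion" ([k1, k2, p1, p2, k3] as OpenCV has them; the pictures are not rectified), "rvec" (rotation vector, rad) and "tvec" (3), from world to camera coordinates, as OpenCV has them. Camera axes: x right, y down, z forward; pixel columns grow to the right and rows downward; lengths in m; the calibration is good to about 2 mm. A picture is of the moment at which its call begins: read the wrist's pose just before it. camera_params takes no time and is no camera call; for the wrist camera it gives the pose at the moment of the call.
- manip.finish_job(): hands the job in, once; it reports no verdict.
The state is a dict: "t": time; "joint_pos": joint angles; "dq": joint speeds; "joint_torque": joint torques, N m; "tcp_pos": TCP position; "ee_rot": TCP orientation; "ft_force": force on the tool from outside, world axes, zero at the start; "torque": the same for the moment, N m; "opening": finger opening in m.
Only numpy, scipy, OpenCV 4.12 (cv2) and the standard library are available. Lean on these libraries where they do the work, as an engineer would, in place of code of your own. Each camera call takes 0.05 s, during which the arm holds its last target.

## Task

The gear change of a garden tractor stands on the bench with its lever in second, the near left slot of the H-shaped gate. With your fingertips, push the lever forward to neutral, across to the right, then forward into third, the slot end marked in orange, until it is fully home, and leave it there. Push gently, do not grip or squeeze the lever, and leave the things lying around where they are.

Things in the scene. Friction and masses are not known exactly. Their poses are not given: they have to be found in the camera images.
- shifter: The gear change, fixed to the bench: red housing 150 (x) x 130 mm on a plywood board 300 x 300 x 18 mm. Origin: centre of the board's underside; +x is forward (away from the robot, the side with the orange patch), +y left, z up. The lever tilts about a point 45 mm above the origin. Three small loose parts stand on the board, none higher than 65 mm above the bench.
- gate (a point): Middle of the H gate, on top of the 6 mm aluminium plate, 118 mm above the bench. Two 16 mm slots run fore and aft, centre lines 20 mm left and right of it, ends 33 mm before and behind it; a 16 mm neutral channel joins them through the middle, with corners rounded 6 mm. First is front left, second rear left, third front right, fourth rear right.
- third (a point): Where the stick rests in third, on the plate's top: 28 mm forward and 20 mm right of the gate's middle. A 22 x 30 mm orange patch lies just beyond the slot's end; small white dots mark the other three ends.
- knob (a point): Centre of the lever's black ball knob, 38 mm in diameter, 150 mm from the tilting point on a 10 mm steel stick, 175 to 195 mm above the bench. Friction keeps the lever where it is left: about 1.5 to 3 N at the knob moves it, and it does not spring back.
- side (a joint): Sideways tilt of the lever (rad): 0 in the middle of the gate, + to the right (-y of the shifter). About -0.28 in the left slot and +0.28 in the right one, with some 0.04 of play either way in a slot.
- stick (a joint): Fore and aft tilt of the lever (rad): 0 in the neutral channel (play about 0.04 either way), + forward. About +0.38 fully home at a slot's front end, -0.38 at its rear end.
- wheel: Loose orange rubber wheel, 70 mm across, 45 mm high, on the board to the right of the housing; origin at the centre of its underside. Leave alone.
- socket: Loose steel socket, 24 mm across, 35 mm high, standing on the board's rear left corner; origin under its centre. Leave alone.
- hexbolt: Loose bolt standing on its 24 mm head, 44 mm high, on the board's rear right corner; origin under its centre. Leave alone.
- tape: Loose roll of blue tape, 100 mm across, 25 mm high, on the bench to the left; origin under its centre. Leave alone.
- can: Loose green can, 66 mm across, 115 mm high, on the bench to the right; origin under its centre. Leave alone.
- wrench: Loose steel wrench lying on the bench to the right. Leave alone.

How it is judged:
On the way, in this order (a step that is already met when the one before it is completed fails the run):
1. the lever has been pushed across neutral to the right side of the gate (value of joint side above 0.18 rad and value of joint stick between -0.12 and 0.12 rad), for 0.02 s.
2. the lever is forward in third, fully home (value of joint side above 0.2 rad and value of joint stick above 0.32 rad), for 0.2 s.
At the end, for the whole second after the job is handed in: The lever rests in the front right slot: tilted more than 0.32 rad forward (of about 0.38 at the slot's end, so within about 9 mm at the knob) and more than 0.2 rad to the right, and still (all of step 2 and velocity of joint stick between -0.05 and 0.05 rad/s and velocity of joint side between -0.05 and 0.05 rad/s); the robot touches nothing.
It fails at once if the lever or its housing was squeezed or shoved with more than 30 N (contact force between the fingers and shifter above 30 N).
It fails at once if a loose thing lying around was lifted or moved by more than 20 mm (distance of any of wheel, socket, hexbolt, tape, can, wrench from where it was at the start of the episode above 0.02 m).
It also fails if it takes over 69 s, if anything falls off the work surface, if the arm or the gripper's body presses on something with over 40 N, if the wrist force passes 120 N, or if a joint passes its speed limit or range.

## Working session

There is one attempt and no reset: what is moved stays moved. The work goes in short steps, Python scripts to look and compute and a tool call to move; the robot and the scene stay as the last step left them, time stands still between calls to the robot, and variables do not carry over. Pictures are saved under pics/ and viewed, and the job is handed in when it is done.

Besides the shell and the picture viewer there is one more tool, called after "Call:" by a JSON object that holds its "api" and its "payload". carry_out: Moves the arm, as the interface text tells. Its arguments: {"type":"object","properties":{"moves":{"type":"array"}},"required":["moves"]}

```bash
mkdir -p pics; cat > h.py <<'E'
import numpy as np,cv2
from plant import telemetry,cams,manip
def par(n):
    p=cams.camera_params(n);K=np.array([[p['fx'],0,p['cx']],[0,p['fy'],p['cy']],[0,0,1.]]);R,_=cv2.Rodrigues(np.array(p['rvec'],float));return K,np.array(p['distortion'],float),R,np.array(p['tvec'],float).ravel()
def ray(n,uv):
    K,d,R,t=par(n);x=cv2.undistortPoints(np.array([[uv]],float),K,d)[0,0];return -R.T@t,R.T@np.array([x[0],x[1],1.])
def onz(n,uv,z):
    c,r=ray(n,uv);return c+r*(z-c[2])/r[2]
def dpt(n,uv,D):
    c,r=ray(n,uv);return c+r*D
def proj(n,P):
    K,d,R,t=par(n);return cv2.projectPoints(np.array(P,float).reshape(-1,1,3),cv2.Rodrigues(R)[0],t,K,d)[0][:,0]
E
python3 - <<'E'
from h import *
o=telemetry.get_obs();print({k:np.round(v,3) for k,v in o.items()})
for n in ['scene','top']:
    im,d=cams.camera(n);cv2.imwrite(f'pics/{n}0.png',im[:,:,::-1]);np.save(f'{n}0.npy',d);np.save(f'{n}0i.npy',im)
    K,_,R,t=par(n);print(n,-R.T@t)
E
```

```text
{'t': np.float64(0.0), 'joint_pos': array([ 1.112,  0.616, -0.013,  1.425,  0.008,  1.103, -0.04 ]), 'dq': array([-0.   ,  0.001,  0.001,  0.001,  0.   , -0.001, -0.   ]), 'joint_torque': array([-0.0000e+00, -4.5894e+01,  2.0900e-01, -1.6575e+01, -6.1000e-02,
        2.0000e-02,  0.0000e+00]), 'tcp_pos': array([ 0.272, -0.59 ,  0.186]), 'ee_rot': array([[ 0.908,  0.419, -0.001],
       [ 0.419, -0.908,  0.002],
       [-0.   , -0.003, -1.   ]]), 'ft_force': array([0.129, 0.861, 0.228]), 'torque': array([ 0.013,  0.038, -0.006]), 'opening': np.float64(0.093)}
scene [ 0.93984341 -0.52063713  1.05299475]
top [ 0.44631617 -0.00151609  1.3233909 ]
```

View pics/scene0.png

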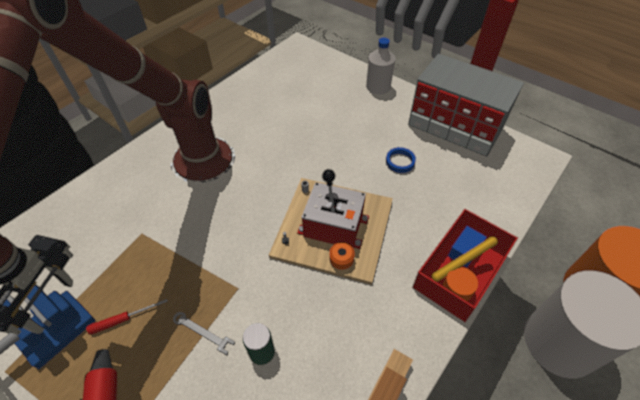

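View pics/top0.png

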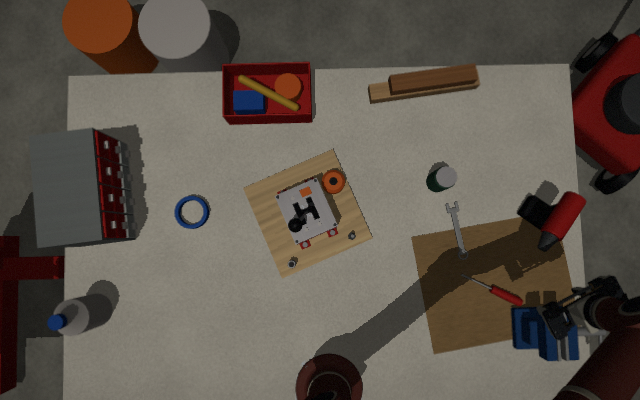

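The scene view shows the knob near (329,176), the plate near (335,208) and the orange patch at (350,214). In the top view the knob is near (295,226), the patch near (305,192), and the board corners near (333,149), (244,188), (282,277) and (372,238).

```bash
python3 - <<'E'
from h import *
im=np.load('top0i.npy');d=np.load('top0.npy')
cv2.imwrite('pics/top0z.png',cv2.resize(im[140:290,235:385,::-1],None,fx=4,fy=4,interpolation=cv2.INTER_CUBIC))
s=np.load('scene0i.npy');ds=np.load('scene0.npy')
cv2.imwrite('pics/scene0z.png',cv2.resize(s[150:300,260:410,::-1],None,fx=4,fy=4,interpolation=cv2.INTER_CUBIC))
C=np.array([onz('top',c,.018) for c in [(333,149),(244,188),(282,277),(372,238)]]);print(C.round(3),C.mean(0))
e=[np.linalg.norm(C[i]-C[(i+1)%4]) for i in range(4)];print(e)
# patch
for n,I,D,zz in(('top',im,d,.118),('scene',s,ds,.118)):
    h=cv2.cvtColor(I,cv2.COLOR_RGB2HSV);m=cv2.inRange(h,(3,130,120),(20,255,255))
    k,l,st,ce=cv2.connectedComponentsWithStats(m)
    for i in range(1,k):
        if st[i,4]>15:
            u=ce[i];dd=np.median(D[l==i]);print(n,u.round(1),st[i],onz(n,u,zz).round(4),dpt(n,u,dd).round(4))
    if n=='top': b=(slice(200,245),slice(280,315))
    m=np.zeros_like(m); 
    dark=cv2.inRange(h,(0,0,0),(180,255,45))
    k,l,st,ce=cv2.connectedComponentsWithStats(dark)
    for i in range(1,k):
        if 15<st[i,4]<900 and abs(ce[i]-(np.array([300,212]) if n=='top' else np.array([333,195]))).max()<45:
            print('dark',n,ce[i].round(1),st[i],dpt(n,ce[i],np.median(D[l==i])).round(4))
E
```

```text
[[ 0.72  -0.037  0.018]
 [ 0.607  0.239  0.018]
 [ 0.334  0.129  0.018]
 [ 0.443 -0.147  0.018]] [0.52582417 0.04583064 0.018     ]
[np.float64(0.29782904287411377), np.float64(0.29416483914320213), np.float64(0.29620031672304836), np.float64(0.29798573374148524)]
top [112.4  41.2] [ 90  24  38  28 197] [1.0341 0.5959 0.118 ] [ 1.3018  0.868  -0.431 ]
top [287.2  85.2] [275  74  25  24 482] [0.8886 0.0919 0.118 ] [0.9118 0.0967 0.0549]
top [332.5 182.1] [324 172  19  21 232] [ 0.6041 -0.0299  0.118 ] [ 0.6114 -0.0312  0.0627]
top [305.1 191.3] [300 187  11  10  73] [0.5801 0.0483 0.118 ] [0.5801 0.0483 0.1188]
dark top [333.  180.8] [330 178   7   7  41] [ 0.6151 -0.0327  0.0639]
dark top [302.  215.4] [288 197  32  35 439] [0.5168 0.063  0.0348]
scene [349.6 214.1] [346 210   9   9  60] [0.5782 0.0507 0.118 ] [0.5791 0.0492 0.1205]
scene [621.7 252.6] [ 598  226   42   62 1965] [1.1936 0.3847 0.118 ] [ 1.343   0.9177 -0.4324]
scene [341.2 253.4] [329 243  26  22 405] [ 0.6346 -0.0626  0.118 ] [ 0.617  -0.0361  0.0639]
scene [471.9 249.3] [464 244  17  11  18] [0.8902 0.1562 0.118 ] [0.8886 0.1791 0.0865]
scene [444.9 265.2] [438 261  15  10  38] [0.8584 0.0717 0.118 ] [0.8529 0.1117 0.0549]
scene [462.1 280.8] [446 267  33  29 719] [0.9122 0.0595 0.118 ] [0.9103 0.0988 0.0547]
scene [111.5 316.2] [ 96 311  31  12  60] [ 0.3177 -0.5288  0.118 ] [ 0.255  -0.5296  0.0237]
scene [388.2 385.7] [370 367  35  33 705] [ 0.9039 -0.2567  0.118 ] [ 0.9025 -0.2464  0.0817]
scene [ 83. 390.] [ 82 382   3  17  29] [ 0.4095 -0.6615  0.118 ] [ 0.4476 -0.6514  0.1852]
dark scene [328.4 176.6] [323 170  11  16 112] [0.49   0.0677 0.196 ]
dark scene [337.1 201.1] [333 198  13   9  41] [0.498  0.1017 0.0595]
dark scene [326.2 208.9] [322 208   9   3  16] [0.4793 0.0733 0.035 ]
dark scene [338.2 211.5] [335 209   8   5  18] [0.5129 0.0887 0.0337]
```

```bash
ls pics
```

```text
scene0.png
scene0z.png
top0.png
top0z.png
```

View pics/top0z.png

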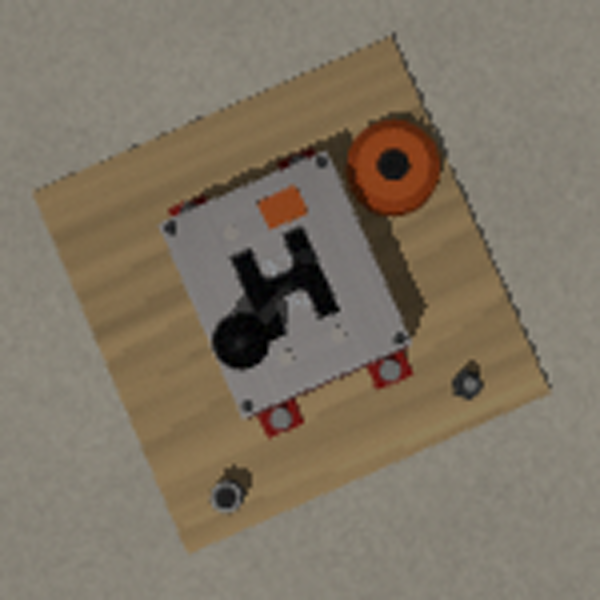

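View pics/scene0z.png

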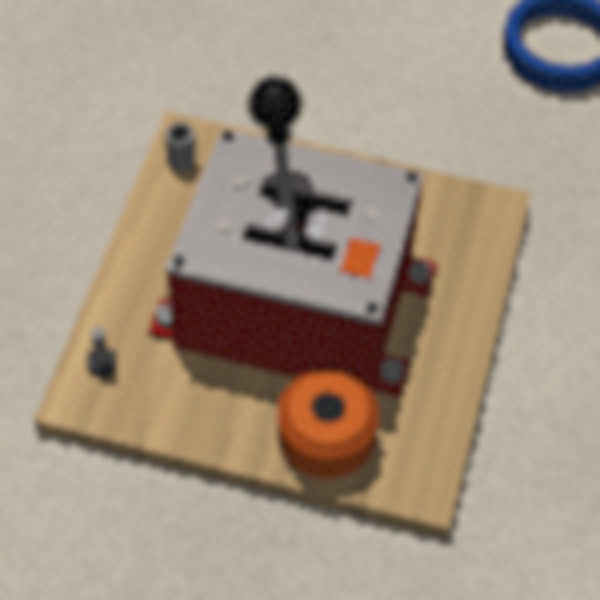

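```bash
cat >> h.py <<'E'
def tri(a,ua,b,ub):
    c1,r1=ray(a,ua);c2,r2=ray(b,ub);A=np.c_[r1,-r2];s=np.linalg.lstsq(A,c2-c1,rcond=None)[0];p,q=c1+s[0]*r1,c2+s[1]*r2;return (p+q)/2,np.linalg.norm(p-q)
E
python3 - <<'E'
from h import *
k,e=tri('top',(294.9,224.9),'scene',(328.3,175.5));print('knob',k,e)
g=onz('top',(305.7,210.5),.118);print('gate top',g)
# scene plate screws
g2=onz('scene',(259.6+np.mean([228,411,372,178])/4,149.6+np.mean([137,177,308,262])/4),.118);print('gate scene',g2)
sc=np.array([onz('top',(234.6+u/4,139.6+v/4),.118) for u,v in [(170,228),(320,160),(400,340),(248,406)]])
a=sc[1]-sc[2];b=sc[0]-sc[3];print(np.degrees(np.arctan2(a[1],a[0])),np.degrees(np.arctan2(b[1],b[0])),np.linalg.norm(a),np.linalg.norm(sc[0]-sc[1]))
o=telemetry.get_obs();R=o['ee_rot'];th=np.radians(21.8);f=np.array([np.cos(th),np.sin(th),0]);l=np.array([-f[1],f[0],0])
G=(g+g2)/2;G[2]=.118
print('G',G,'knob rel',(k-G)@f,(k-G)@l,k[2],'pred',-.15*np.sin(.38)*np.cos(.28),.15*np.sin(.28)*np.cos(.38))
print('yaw tool',np.degrees(np.arctan2(R[1,0],R[0,0])))
E
```

```text
knob [0.48406482 0.07465473 0.18989161] 0.00064504141751083
gate top [0.52578077 0.04794174 0.118     ]
gate scene [0.52507555 0.0491473  0.118     ]
22.21875544973716 22.281255022248896 0.1391763269011089 0.1161051346825311
G [0.52542816 0.04854452 0.118     ] knob rel -0.028708777775601713 0.03960397751412857 0.1898916139625621 pred -0.05347127014651964 0.03849625764949542
yaw tool 24.743954357411983
```

Call:
{"api": "carry_out", "payload": {"moves": [[[0,0,-40],[0,0,2.7],0],[[0,0,-40],[0,0,0],0],[[22,-30,0],[0,0,0],0],[[22,-30,0],[0,0,0],0],[[22,-30,0],[0,0,0],0],[[22,-30,0],[0,0,0],0],[[22,-30,0],[0,0,0],0],[[22,-30,0],[0,0,0],0],[[22,-30,0],[0,0,0],0],[[22,-30,0],[0,0,0],0]]}}

```text
t: 1.35
tcp_pos: [0.345, -0.3003, 0.2666]
ee_rot: [[0.927, 0.375, -0.001], [0.375, -0.927, 0.001], [-0.0, -0.001, -1.0]]
ft_force: [-0.2, -0.1, -0.1]
opening: 0.0011
```

Call:
{"api": "carry_out", "payload": {"moves": [[[22,-30,0],[0,0,0],0],[[22,-30,0],[0,0,0],0],[[22,-30,0],[0,0,0],0],[[22,-30,0],[0,0,0],0],[[22,-30,0],[0,0,0],0],[[22,-30,0],[0,0,0],0],[[22,-30,0],[0,0,0],0],[[22,-30,0],[0,0,0],0],[[22,-30,0],[0,0,0],0],[[20,-27,0],[0,0,0],0]]}}

```text
t: 2.6
tcp_pos: [0.4355, 0.0566, 0.2666]
ee_rot: [[0.927, 0.376, -0.001], [0.376, -0.927, -0.0], [-0.001, -0.0, -1.0]]
ft_force: [0.4, 0.2, 0.4]
opening: 0.0006
```

```bash
cat >> h.py <<'E'
G=np.array([.5254,.0485,.118]);th=np.radians(22);F=np.array([np.cos(th),np.sin(th),0]);L=np.array([-F[1],F[0],0])
def rel(p): p=np.asarray(p)-G;return (np.array([p@F,p@L])*1000).round(1)
def look(tag,cs=('scene',)):
    o=telemetry.get_obs();R=o['ee_rot'];print('t',o['t'],'tcp rel f,l',rel(o['tcp_pos']),'z',o['tcp_pos'][2].round(4),'yaw',np.degrees(np.arctan2(R[1,0],R[0,0])).round(2),'zax',R[:,2].round(3),'F',o['ft_force'].round(2),'op',round(float(o['opening']),4))
    for n in cs:
        im,d=cams.camera(n);np.save(f'{n}_{tag}.npy',im);np.save(f'{n}_{tag}d.npy',d)
        b={'scene':(130,280,260,410),'top':(140,290,235,385),'wrist':(0,400,0,640)}[n]
        z=im[b[0]:b[1],b[2]:b[3],::-1]
        cv2.imwrite(f'pics/{n}_{tag}.png',cv2.resize(z,None,fx=4,fy=4,interpolation=cv2.INTER_CUBIC) if n!='wrist' else z)
E
python3 -c "
from h import *
look('a',('scene','wrist'))"
```

```text
t 2.6 tcp rel f,l [-80.3  41.1] z 0.2666 yaw 22.07 zax [-0.001 -0.    -1.   ] F [0.45 0.2  0.45] op 0.0006
```

View pics/scene_a.png

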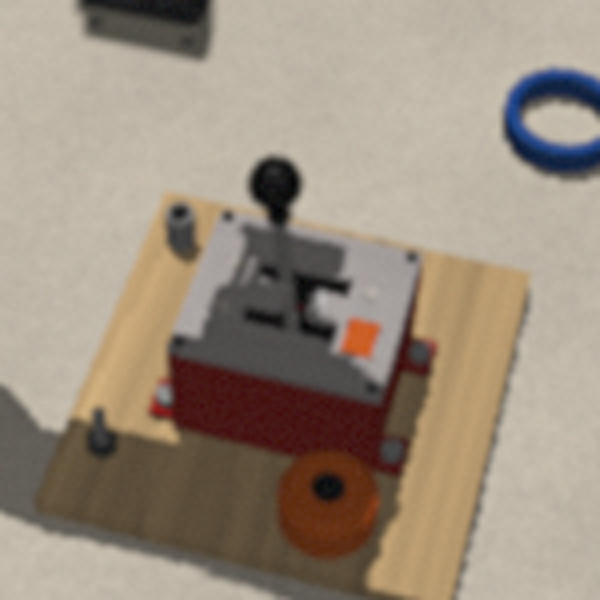

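View pics/wrist_a.png

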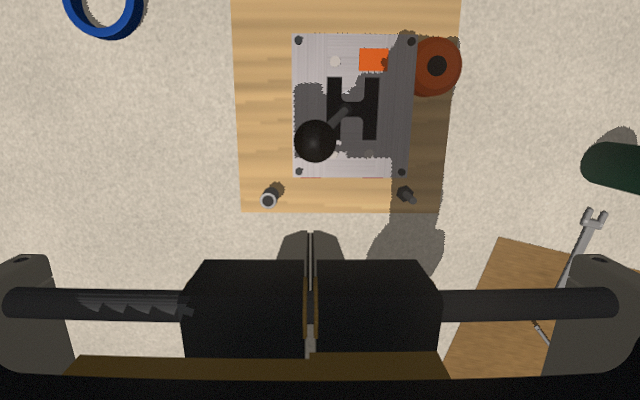

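The wrist view is aligned with the gate: knob at (315,141), fingertips near (310,235). The stick leaves the rear part of the left slot. I'll check the knob against this view.

```bash
python3 - <<'E'
from h import *
print('knob',rel(onz('wrist',(315,141),.187)),'gate',rel(onz('wrist',np.mean([[298,40],[411,41],[402,172],[298,171]],0),.118)))
for u in [(280,245),(343,245),(310,233)]: print(rel(onz('wrist',u,.267)))
d=np.load('wrist_ad.npy');print(d[235:260:6,[285,300,320,335]])
for u in [(283,250),(338,250),(310,240)]: print(u,rel(dpt('wrist',u,d[u[1],u[0]])),dpt('wrist',u,d[u[1],u[0]])[2])
E
```

```text
knob [-29.6  39.8] gate [ 1.8 -0.8]
[-93.7  64.3]
[-93.3  20.7]
[-84.5  43.7]
[[0.49928212 0.16930237 0.16956125 0.49904472]
 [0.1632209  0.16126601 0.16040383 0.1614743 ]
 [0.15386142 0.15514006 0.15417376 0.1554493 ]
 [0.14815474 0.14895745 0.14856383 0.14790556]
 [0.14186724 0.14284389 0.14219111 0.14268145]]
(283, 250) [-69.7  56.9] 0.3261407277771551
(338, 250) [-4.3 44.1] 0.46532521932047577
(310, 240) [-70.3  43.7] 0.31203617785387144
```

Call:
{"api": "carry_out", "payload": {"moves": [[[0,1,20],[0,0,0],0],[[0,0,20],[0,0,0],0],[[0,0,20],[0,0,0],0],[[0,0,20],[0,0,0],0],[[0,0,18],[0,0,0],0],[[0,0,0],[0,0,0],0],[[5,0,0],[0,0,0],0],[[5,0,0],[0,0,0],0],[[5,0,0],[0,0,0],0],[[0,0,0],[0,0,0],0]]}}

```text
t: 3.95
tcp_pos: [0.4506, 0.0603, 0.1691]
ee_rot: [[0.927, 0.376, 0.001], [0.376, -0.927, 0.0], [0.001, -0.0, -1.0]]
ft_force: [-0.1, -0.2, -1.1]
opening: 0.0006
```

```bash
python3 -c "
from h import *
look('b',('scene','wrist'))"
```

```text
t 3.95 tcp rel f,l [-64.9  39. ] z 0.1691 yaw 22.06 zax [ 0.001  0.    -1.   ] F [-0.05 -0.24 -1.05] op 0.0006
```

View pics/wrist_b.png

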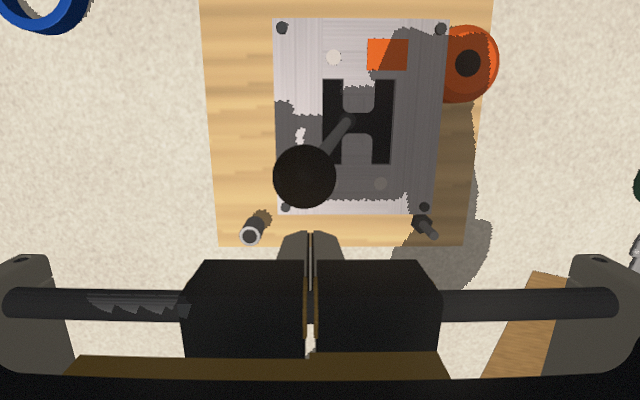

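View pics/scene_b.png

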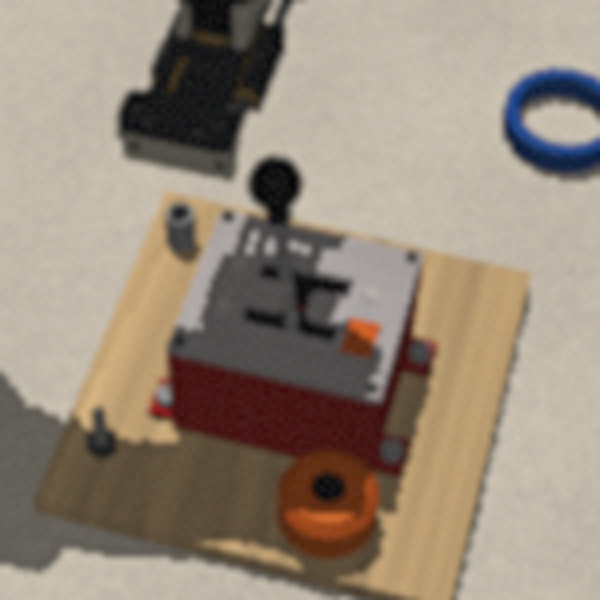

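Call:
{"api": "carry_out", "payload": {"moves": [[[4,0,0],[0,0,0],0],[[4,0,0],[0,0,0],0],[[4,0,0],[0,0,0],0],[[4,0,0],[0,0,0],0],[[4,0,0],[0,0,0],0],[[4,0,0],[0,0,0],0],[[3,0,0],[0,0,0],0],[[2,0,0],[0,0,0],0],[[2,0,0],[0,0,0],0],[[0,0,0],[0,0,0],0]]}}

```text
t: 5.3
tcp_pos: [0.4796, 0.0729, 0.1705]
ee_rot: [[0.927, 0.376, 0.002], [0.376, -0.927, 0.001], [0.003, -0.0, -1.0]]
ft_force: [-2.6, -0.0, 9.6]
opening: 0.0001
```

```bash
python3 -c "
from h import *
look('c',('scene','wrist'))"
```

```text
t 5.3 tcp rel f,l [-33.3  39.7] z 0.1705 yaw 22.08 zax [ 0.002  0.001 -1.   ] F [-2.61 -0.01  9.57] op 0.0001
```

View pics/wrist_c.png

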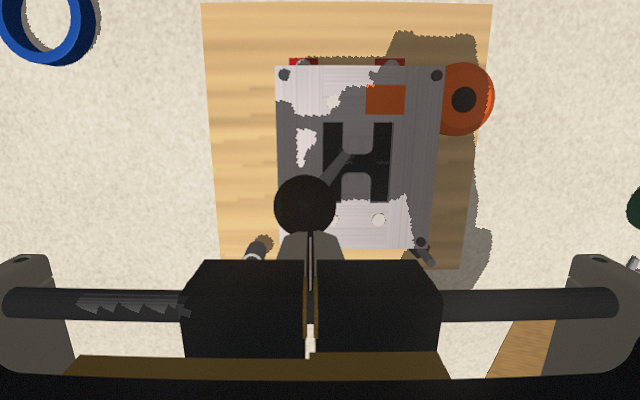

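View pics/scene_c.png

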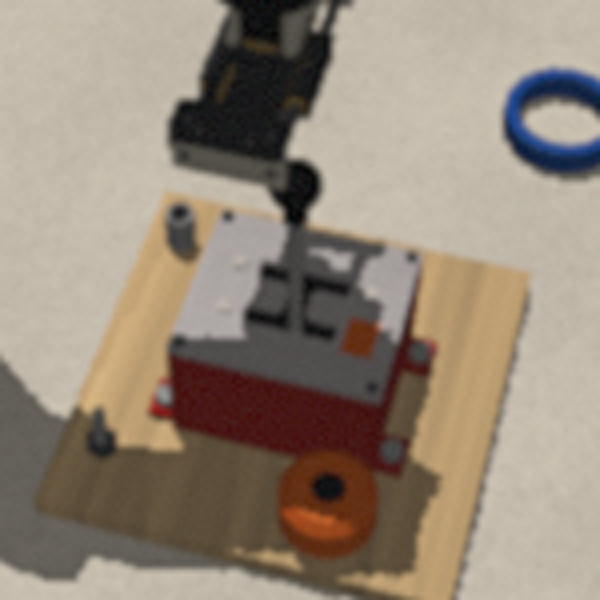

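```bash
python3 - <<'E'
from h import *
o=telemetry.get_obs();p=o['tcp_pos'];R=o['ee_rot']
for q in [(0,0,0),(.0075,0,0),(0,.0175,0),(0,-.0175,0),(0,0,-.03),(0,0,-.06)]:
    P=p+R@np.array(q);print(q,((proj('scene',P)[0]-[259.6,129.6])*4).round(),proj('wrist',P)[0].round())
k=G+F*0-F*.007+L*.0396;k[2]=.188;print(((proj('scene',k)[0]-[259.6,129.6])*4).round(),proj('wrist',k)[0].round())
print('knob',tri('scene',(259.6+297/4,129.6+186/4),'wrist',(305,206)),rel(tri('scene',(259.6+297/4,129.6+186/4),'wrist',(305,206))[0]))
E
```

```text
(0, 0, 0) [267. 201.] [310. 225.]
(0.0075, 0, 0) [278. 203.] [310. 215.]
(0, 0.0175, 0) [260. 219.] [336. 225.]
(0, -0.0175, 0) [274. 182.] [284. 225.]
(0, 0, -0.03) [268. 172.] [310. 243.]
(0, 0, -0.06) [268. 142.] [310. 268.]
[305. 192.] [310. 194.]
knob (array([0.49672646, 0.0830183 , 0.1891693 ]), np.float64(0.0005630952768226716)) [-13.7  42.7]
```

```bash
python3 - <<'E'
from h import *
o=telemetry.get_obs();p=o['tcp_pos'];R=o['ee_rot'];d=np.load('wrist_cd.npy')
for x in (290,300,306,318,325,333):
    for y in (228,234,237,240,246,252,258):
        print((x,y),(R.T@(dpt('wrist',(x,y),d[y,x])-p)*1000).round(1),end=' ')
    print()
# knob pts
ys,xs=np.mgrid[178:232:3,278:334:4]
P=np.array([dpt('wrist',(x,y),d[y,x]) for x,y in zip(xs.ravel(),ys.ravel())]);P=P[P[:,2]>.15]
A=np.c_[2*P,np.ones(len(P))];s=np.linalg.lstsq(A,(P**2).sum(1),rcond=None)[0];print('sphere',s[:3],rel(s[:3]),np.sqrt(s[3]+s[:3]@s[:3]),len(P),P[:,2].max())
E
```

```text
(290, 228) [ 10.9 -11.3 -33.3] (290, 234) [  9.5 -11.  -38.8] (290, 237) [  9.6 -10.7 -43.4] (290, 240) [  9.9 -10.4 -48.2] (290, 246) [  9.7 -10.  -55.1] (290, 252) [  9.2  -9.6 -61.1] (290, 258) [  9.2  -9.3 -67.5] 
(300, 228) [ 11.3  -5.6 -34.5] (300, 234) [  9.3  -5.5 -38.6] (300, 237) [  9.2  -5.4 -42.4] (300, 240) [  9.4  -5.2 -47. ] (300, 246) [  9.1  -5.  -54. ] (300, 252) [  9.8  -4.8 -62.4] (300, 258) [  9.   -4.6 -67.1] 
(306, 228) [ 11.6  -2.2 -35.2] (306, 234) [  9.7  -2.2 -39.5] (306, 237) [  9.4  -2.1 -43. ] (306, 240) [  9.2  -2.1 -46.4] (306, 246) [  9.   -2.  -53.6] (306, 252) [  7.9  -2.  -58.4] (306, 258) [  7.9  -1.9 -64.8] 
(318, 228) [ 10.8   4.6 -33.2] (318, 234) [ 10.1   4.4 -40.4] (318, 237) [  9.6   4.3 -43.4] (318, 240) [  9.8   4.2 -48. ] (318, 246) [  9.5   4.  -54.7] (318, 252) [  9.8   3.8 -62.3] (318, 258) [  9.8   3.7 -68.7] 
(325, 228) [  8.5   8.9 -27.1] (325, 234) [  9.7   8.3 -39.5] (325, 237) [  9.5   8.1 -43.3] (325, 240) [ 10.2   7.8 -48.9] (325, 246) [  9.6   7.5 -55.1] (325, 252) [  9.9   7.2 -62.4] (325, 258) [  9.4   6.9 -67.9] 
(333, 228) [-22.   19.9  51.6] (333, 234) [-27.7  20.   51.9] (333, 237) [  9.6  12.4 -43.4] (333, 240) [  9.7  12.1 -47.6] (333, 246) [  9.3  11.6 -54.3] (333, 252) [  9.5  11.1 -61.7] (333, 258) [ 10.   10.5 -69. ] 
sphere [0.53384988 0.09272394 0.27699638] [24.4 37.8] 0.08306596260864144 232 0.36925327525923973
```

The upward force of 9.6 N has an explanation in the wrist depth. The visible finger ends sit about 35 mm short of the reported TCP, so the tips are riding on the upper rear of the ball. I'll back off, go lower and check.

Call:
{"api": "carry_out", "payload": {"moves": [[[-4,0,0],[0,0,0],0],[[-6,0,0],[0,0,0],0],[[-8,0,0],[0,0,0],0],[[-8,0,0],[0,0,0],0],[[0,0,8],[0,0,0],0],[[0,0,8],[0,0,0],0],[[0,0,8],[0,0,0],0],[[0,0,6],[0,0,0],0],[[0,0,0],[0,0,0],0],[[0,0,0],[0,0,0],0]]}}

```text
t: 6.65
tcp_pos: [0.4548, 0.062, 0.139]
ee_rot: [[0.927, 0.375, 0.0], [0.375, -0.927, 0.0], [0.0, -0.0, -1.0]]
ft_force: [0.0, -0.1, -0.1]
opening: 0.0004
```

```bash
python3 -c "
from h import *
look('d',('top','wrist'))"
```

```text
t 6.65 tcp rel f,l [-60.4  39. ] z 0.139 yaw 22.05 zax [ 0.  0. -1.] F [ 0.01 -0.1  -0.15] op 0.0004
```

View pics/wrist_d.png

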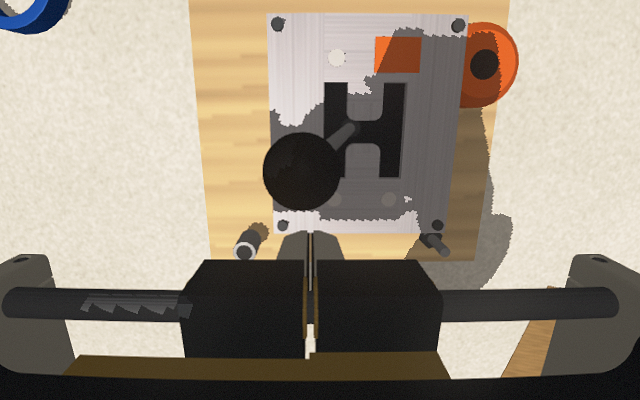

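View pics/top_d.png

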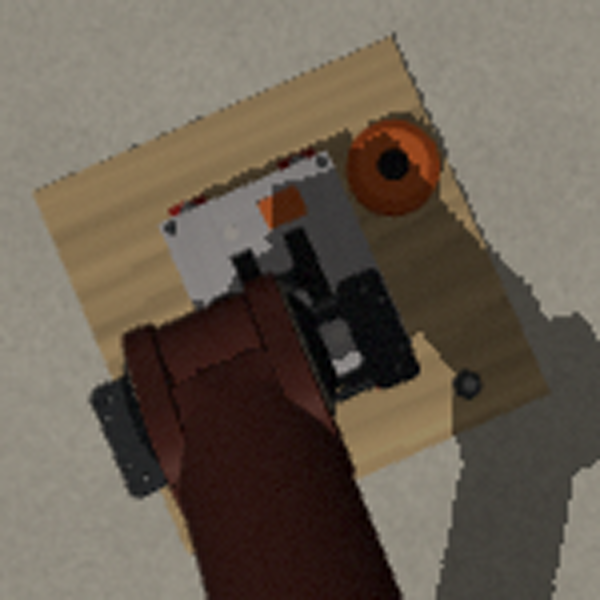

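Call:
{"api": "carry_out", "payload": {"moves": [[[4,0,0],[0,0,0],0],[[4,0,0],[0,0,0],0],[[4,0,0],[0,0,0],0],[[4,0,0],[0,0,0],0],[[4,0,0],[0,0,0],0],[[3,0,0],[0,0,0],0],[[3,0,0],[0,0,0],0],[[3,0,0],[0,0,0],0],[[2,0,0],[0,0,0],0],[[0,0,0],[0,0,0],0]]}}

```text
t: 8.0
tcp_pos: [0.4836, 0.0736, 0.1388]
ee_rot: [[0.927, 0.375, 0.0], [0.375, -0.927, 0.0], [0.0, -0.0, -1.0]]
ft_force: [-1.1, 0.2, 0.5]
opening: 0.0009
```

```bash
python3 -c "
from h import *
print('before',rel(onz('wrist',(302,171),.188)))
look('e',('scene','wrist'))"
```

```text
before [17.3 43. ]
t 8.0 tcp rel f,l [-29.4  39. ] z 0.1388 yaw 22.04 zax [ 0.  0. -1.] F [-1.08  0.22  0.54] op 0.0009
```

View pics/wrist_e.png

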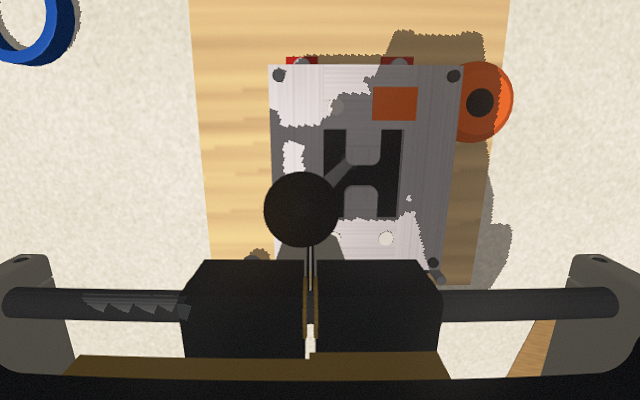

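View pics/scene_e.png

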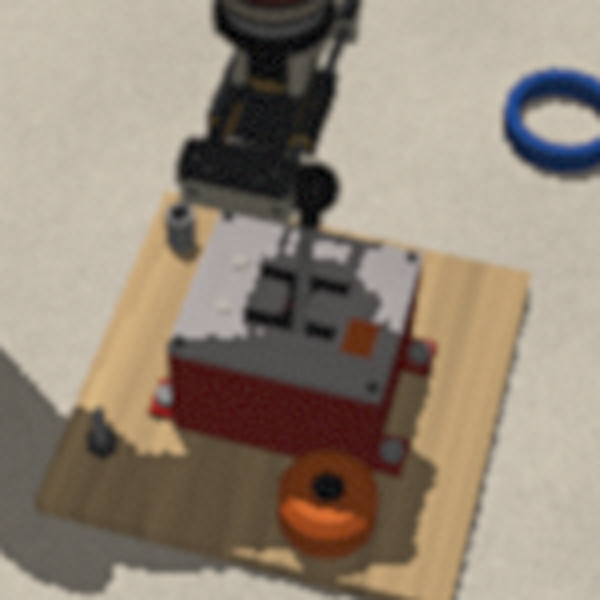

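```bash
python3 - <<'E'
from h import *
k,e=tri('scene',(259.6+317/4,129.6+188/4),'wrist',(302,209));print(k,e,rel(k))
print(rel(onz('wrist',np.mean([[279,75],[453,76]],0),.118)), 'stick at plate',rel(onz('wrist',(345,165),.118)))
for u in [(324,129),(402,129),(402,216),(345,183),(345,150)]: print(u,rel(onz('wrist',u,.118)))
E
```

```text
[0.50919045 0.08814614 0.19181572] 0.0015969589977246007 [-0.2 42.8]
[68.6  1.8] stick at plate [ 8.4 14. ]
(324, 129) [33.5 29.3]
(402, 129) [ 33.8 -24.8]
(402, 216) [-29.9 -29.9]
(345, 183) [-4.7 13.6]
(345, 150) [19.1 14.4]
```

```bash
python3 - <<'E'
from h import *
o=telemetry.get_obs();p=o['tcp_pos'];R=o['ee_rot'];d=np.load('wrist_ed.npy')
for y in (257,262,266,275,300,340,352,375):
  for x in (60,190,210,240,280,330,380,410,430):
    q=(R.T@(dpt('wrist',(x,y),d[y,x])-p)*1000).round(0);print((x,y),q,end=' ')
  print()
E
```

```text
(60, 257) [ -95. -307.  139.] (190, 257) [ -93. -143.  138.] (210, 257) [ -93. -119.  138.] (240, 257) [-84. -79. 121.] (280, 257) [ 10. -14. -68.] (330, 257) [  9.   9. -67.] (380, 257) [-34.  54.  21.] (410, 257) [-34.  78.  20.] (430, 257) [-34.  93.  19.] 
(60, 262) [-102. -309.  139.] (190, 262) [ -99. -144.  138.] (210, 262) [  37.  -26. -125.] (240, 262) [  36.  -19. -123.] (280, 262) [  36.   -8. -124.] (330, 262) [  36.    5. -124.] (380, 262) [  36.   19. -123.] (410, 262) [  36.   26. -124.] (430, 262) [-37.  93.  17.] 
(60, 266) [-108. -311.  139.] (190, 266) [-105. -145.  138.] (210, 266) [  36.  -26. -126.] (240, 266) [  36.  -18. -126.] (280, 266) [  36.   -8. -125.] (330, 266) [  36.    5. -126.] (380, 266) [  36.   18. -125.] (410, 266) [  36.   26. -126.] (430, 266) [-40.  93.  17.] 
(60, 275) [-120. -313.  139.] (190, 275) [-116. -145.  136.] (210, 275) [  36.  -25. -130.] (240, 275) [  36.  -17. -131.] (280, 275) [  36.   -8. -130.] (330, 275) [  37.    5. -131.] (380, 275) [  36.   17. -130.] (410, 275) [  36.   25. -131.] (430, 275) [-106.  138.  119.] 
(60, 300
[... 406 characters left out ...]
  26.   -7. -141.] (330, 340) [  25.    4. -141.] (380, 340) [  25.   16. -141.] (410, 340) [  25.   23. -140.] (430, 340) [  25.   27. -141.] 
(60, 352) [   4.  -78. -122.] (190, 352) [  22.  -27. -141.] (210, 352) [  22.  -23. -140.] (240, 352) [  22.  -16. -141.] (280, 352) [  22.   -7. -140.] (330, 352) [  22.    4. -141.] (380, 352) [  22.   16. -141.] (410, 352) [  22.   23. -140.] (430, 352) [  22.   27. -141.] 
(60, 375) [  -3.  -78. -124.] (190, 375) [  22.  -25. -148.] (210, 375) [  22.  -21. -147.] (240, 375) [  22.  -15. -147.] (280, 375) [  21.   -6. -146.] (330, 375) [  23.    4. -148.] (380, 375) [  23.   14. -148.] (410, 375) [  23.   20. -148.] (430, 375) [  22.   25. -147.]
```

Call:
{"api": "carry_out", "payload": {"moves": [[[1,0,0],[0,0,0],0],[[0,0,0],[0,0,0],0],[[-10,0,0],[0,0,0],0],[[-12,0,0],[0,0,0],0],[[0,-18,0],[0,0,0],0],[[0,-20,0],[0,0,0],0],[[0,-16,0],[0,0,0],0],[[16,0,4],[0,0,0],0],[[18,0,4],[0,0,0],0],[[16,0,0],[0,0,0],0]]}}

```text
t: 9.35
tcp_pos: [0.4918, 0.1339, 0.1303]
ee_rot: [[0.927, 0.374, 0.0], [0.374, -0.927, -0.0], [0.0, 0.001, -1.0]]
ft_force: [-0.6, 0.3, 1.1]
opening: 0.0005
```

```bash
python3 -c "
from h import *
look('f',('scene','wrist'))"
```

```text
t 9.35 tcp rel f,l [ 0.8 91.8] z 0.1303 yaw 21.96 zax [ 0. -0. -1.] F [-0.63  0.27  1.08] op 0.0005
```

View pics/wrist_f.png

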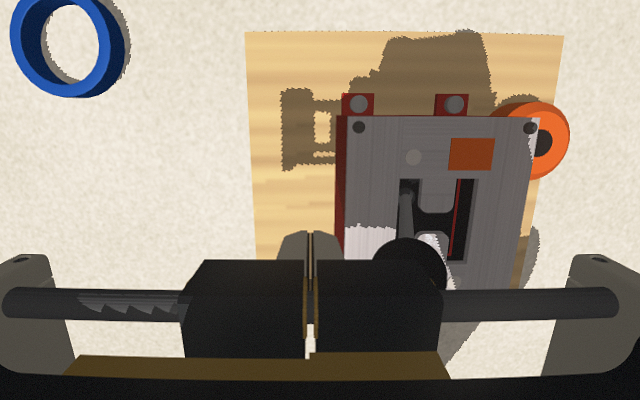

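View pics/scene_f.png

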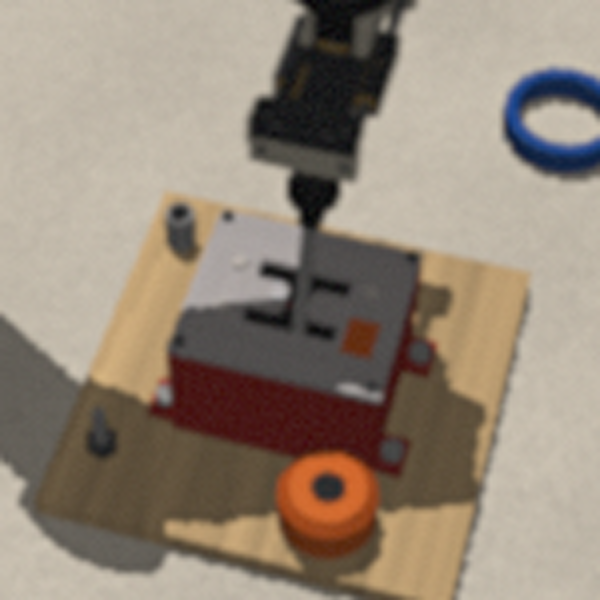

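The knob is still near neutral: scene zoom (314,195), wrist (408,275). The fingers are to its left, so I'll push right.

Call:
{"api": "carry_out", "payload": {"moves": [[[0,5,0],[0,0,0],0],[[0,5,0],[0,0,0],0],[[0,4,0],[0,0,0],0],[[0,4,0],[0,0,0],0],[[0,4,0],[0,0,0],0],[[0,4,0],[0,0,0],0],[[0,4,0],[0,0,0],0],[[0,4,0],[0,0,0],0],[[0,4,0],[0,0,0],0],[[0,0,0],[0,0,0],0]]}}

```text
t: 10.7
tcp_pos: [0.5044, 0.0981, 0.1307]
ee_rot: [[0.927, 0.374, -0.0], [0.374, -0.927, -0.001], [-0.0, 0.001, -1.0]]
ft_force: [1.2, 0.2, -0.2]
opening: 0.0007
```

```bash
python3 -c "
from h import *
look('g',('scene','wrist'))"
```

```text
t 10.7 tcp rel f,l [-0.9 53.8] z 0.1307 yaw 21.98 zax [-0.    -0.001 -1.   ] F [ 1.16  0.2  -0.25] op 0.0007
```

View pics/wrist_g.png

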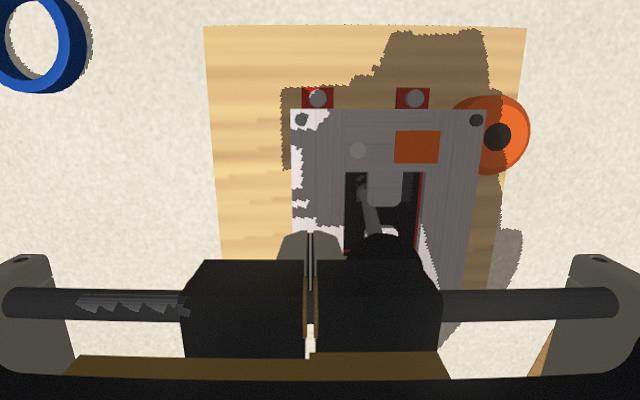

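View pics/scene_g.png

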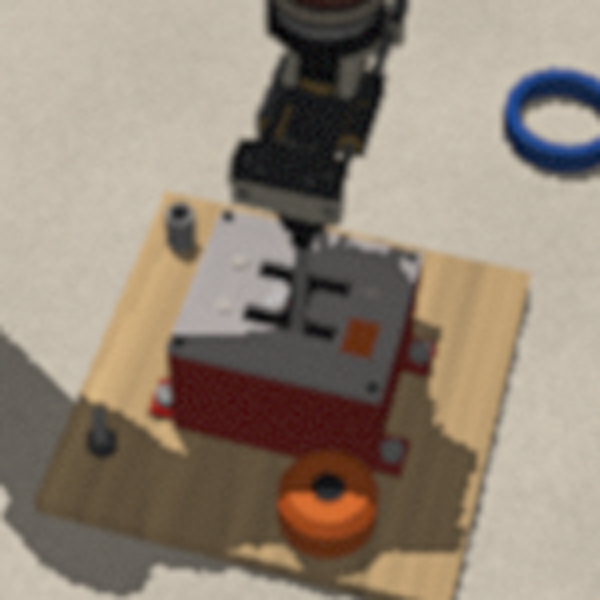

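```bash
python3 - <<'E'
from h import *
pv=G+F*.0015;pv[2]=.045
for n,off in(('wrist',None),('scene',None)):
  for kf,kl in((0,23),(0,41),(10,23),(-8,23),(20,41)):
    k=G+F*(kf+1.5)/1000+L*kl/1000;k[2]=.19
    q=[pv+(k-pv)*s for s in (0,.3,.5,.75,1)]
    r=proj(n,q); 
    if n=='scene': r=(r-[259.6,129.6])*4
    print(n,kf,kl,r.round().tolist())
  r=proj(n,[G+F*(a+1.5)/1000+L*b/1000 for a,b in((33,20),(-33,20),(33,-20),(-33,-20),(8,0),(-8,0))])
  if n=='scene': r=(r-[259.6,129.6])*4
  print('slots',r.round().tolist())
E
```

```text
wrist 0 23 [[367.0, 190.0], [368.0, 204.0], [369.0, 215.0], [371.0, 235.0], [373.0, 263.0]]
wrist 0 41 [[367.0, 190.0], [361.0, 204.0], [357.0, 215.0], [348.0, 235.0], [336.0, 263.0]]
wrist 10 23 [[367.0, 190.0], [368.0, 200.0], [369.0, 209.0], [371.0, 223.0], [374.0, 244.0]]
wrist -8 23 [[367.0, 190.0], [368.0, 207.0], [369.0, 221.0], [370.0, 244.0], [372.0, 277.0]]
wrist 20 41 [[367.0, 190.0], [362.0, 197.0], [357.0, 202.0], [349.0, 211.0], [337.0, 225.0]]
slots [[359.0, 170.0], [355.0, 257.0], [417.0, 170.0], [409.0, 257.0], [386.0, 205.0], [384.0, 226.0]]
scene 0 23 [[297.0, 362.0], [301.0, 320.0], [304.0, 290.0], [307.0, 252.0], [311.0, 211.0]]
scene 0 41 [[297.0, 362.0], [303.0, 314.0], [307.0, 280.0], [312.0, 237.0], [318.0, 192.0]]
scene 10 23 [[297.0, 362.0], [305.0, 321.0], [310.0, 292.0], [318.0, 254.0], [325.0, 215.0]]
scene -8 23 [[297.0, 362.0], [298.0, 319.0], [298.0, 289.0], [299.0, 250.0], [299.0, 209.0]]
scene 20 41 [[297.0, 362.0], [311.0, 316.0], [321.0, 284.0], [333.0, 242.0], [346.0, 198.0]]
slots [[352.0, 291.0], [262.0, 270.0], [338.0, 336.0], [245.0, 314.0], [310.0, 305.0], [288.0, 300.0]]
```

```bash
python3 - <<'E'
import cv2
a=cv2.imread('pics/wrist_g.png')[90:270,270:500];cv2.imwrite('pics/wrist_g_z.png',cv2.resize(a,None,fx=3.3,fy=3.3,interpolation=cv2.INTER_CUBIC))
E
```

```text
(no output)
```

View pics/wrist_g_z.png

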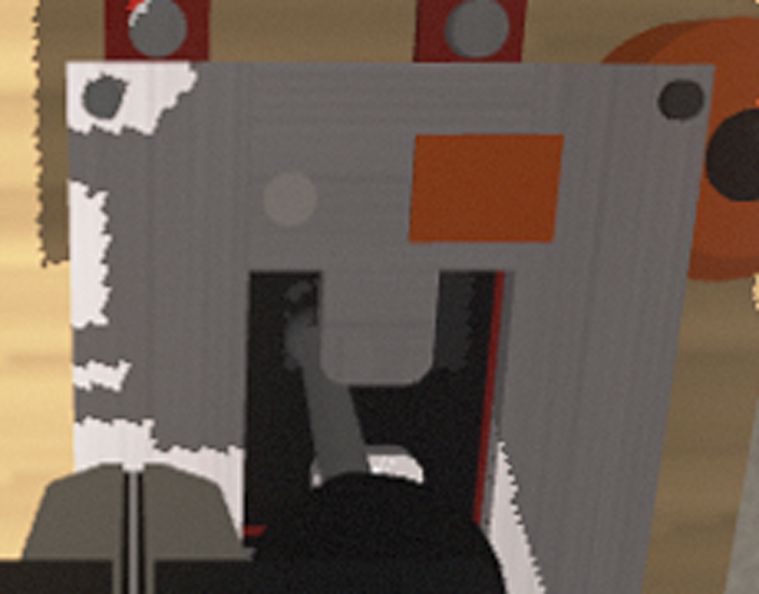

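The stick sits in the neutral channel and the knob is moving right (wrist x about 385). Continuing right.

Call:
{"api": "carry_out", "payload": {"moves": [[[0,4,0],[0,0,0],0],[[0,4,0],[0,0,0],0],[[0,4,0],[0,0,0],0],[[0,4,0],[0,0,0],0],[[0,4,0],[0,0,0],0],[[0,4,0],[0,0,0],0],[[0,4,0],[0,0,0],0],[[0,4,0],[0,0,0],0],[[0,4,0],[0,0,0],0],[[0,0,0],[0,0,0],0]]}}

```text
t: 12.05
tcp_pos: [0.5179, 0.0649, 0.1307]
ee_rot: [[0.927, 0.374, -0.0], [0.374, -0.927, -0.001], [-0.0, 0.001, -1.0]]
ft_force: [-0.1, 0.5, -0.8]
opening: 0.0003
```

```bash
python3 -c "
from h import *
look('i',('scene','wrist'))"
```

```text
t 12.05 tcp rel f,l [-0.8 18. ] z 0.1307 yaw 21.99 zax [-0.    -0.001 -1.   ] F [-0.1   0.48 -0.81] op 0.0003
```

View pics/wrist_i.png

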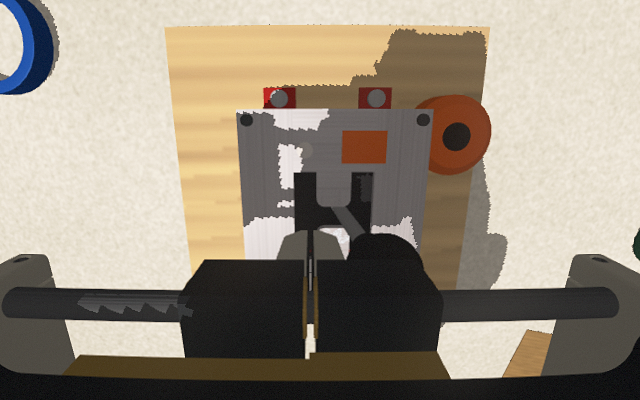

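View pics/scene_i.png

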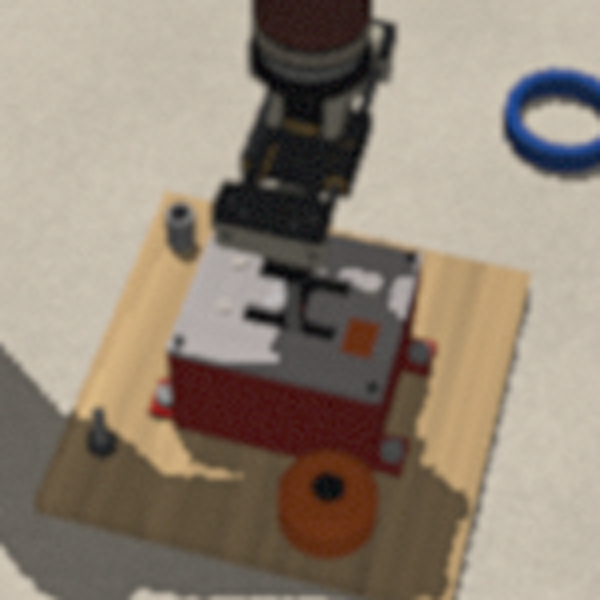

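Call:
{"api": "carry_out", "payload": {"moves": [[[0,3,0],[0,0,0],0],[[0,3,0],[0,0,0],0],[[0,3,0],[0,0,0],0],[[0,3,0],[0,0,0],0],[[0,3,0],[0,0,0],0],[[0,3,0],[0,0,0],0],[[0,1,0],[0,0,0],0],[[0,1,0],[0,0,0],0],[[0,1,0],[0,0,0],0],[[0,0,0],[0,0,0],0]]}}

```text
t: 13.4
tcp_pos: [0.5257, 0.0463, 0.1309]
ee_rot: [[0.927, 0.375, 0.0], [0.375, -0.927, -0.0], [0.0, 0.0, -1.0]]
ft_force: [-0.6, 0.9, -0.4]
opening: 0.0004
```

```bash
python3 -c "
from h import *
look('j',('scene','wrist'))"
```

```text
t 13.4 tcp rel f,l [-0.6 -2.2] z 0.1309 yaw 22.04 zax [ 0. -0. -1.] F [-0.55  0.92 -0.39] op 0.0004
```

View pics/wrist_j.png

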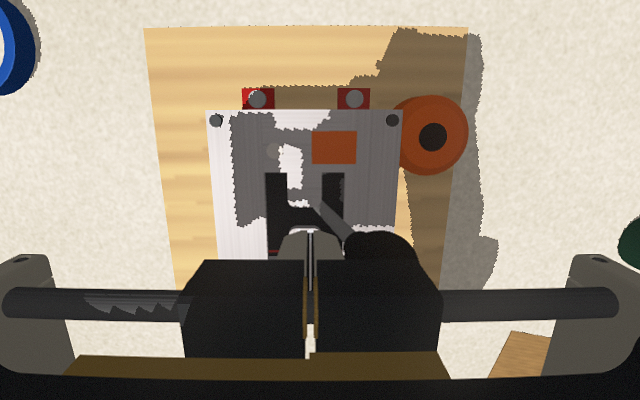

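Call:
{"api": "carry_out", "payload": {"moves": [[[0,1,0],[0,0,0],0],[[0,1,0],[0,0,0],0],[[0,1,0],[0,0,0],0],[[0,1,0],[0,0,0],0],[[0,0,0],[0,0,0],0],[[0,0,0],[0,0,0],0],[[0,0,0],[0,0,0],0],[[0,0,0],[0,0,0],0],[[0,0,0],[0,0,0],0],[[0,0,0],[0,0,0],0]]}}

```text
t: 14.75
tcp_pos: [0.5272, 0.0425, 0.1309]
ee_rot: [[0.927, 0.375, 0.0], [0.375, -0.927, -0.0], [0.0, 0.0, -1.0]]
ft_force: [-0.8, -0.1, -0.7]
opening: 0.0001
```

```bash
python3 -c "
from h import *
look('k',('wrist',))
print(rel(onz('wrist',(382,266),.19)))
import cv2
a=cv2.imread('pics/wrist_k.png')[90:270,220:450];cv2.imwrite('pics/wrist_k_z.png',cv2.resize(a,None,fx=3.3,fy=3.3,interpolation=cv2.INTER_CUBIC))"
```

```text
t 14.75 tcp rel f,l [-0.5 -6.2] z 0.1309 yaw 22.04 zax [ 0. -0. -1.] F [-0.77 -0.06 -0.71] op 0.0001
[  0.1 -42.1]
```

View pics/wrist_k_z.png

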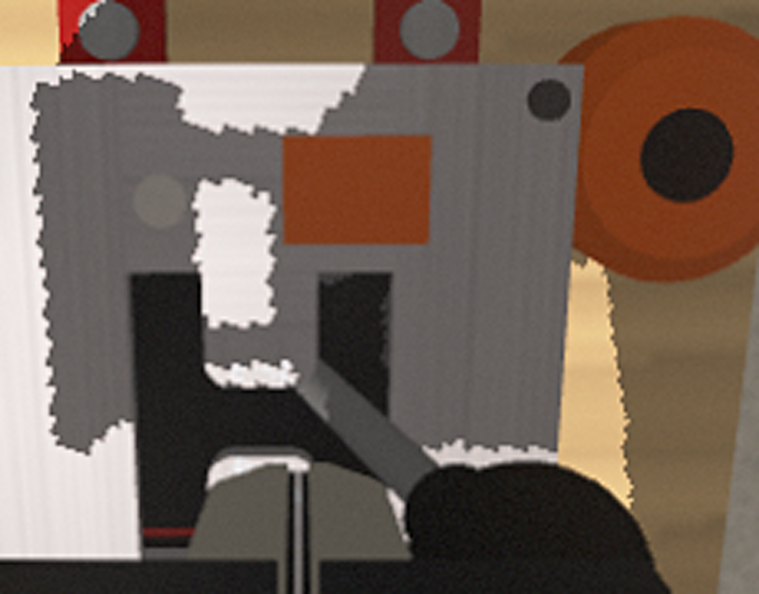

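Knob at about (382,266) in the wrist view, which gives l = -42 mm, about 0.28 rad to the right. Now I'll go around behind it.

Call:
{"api": "carry_out", "payload": {"moves": [[[0,-6,0],[0,0,0],0],[[0,-10,0],[0,0,0],0],[[-14,0,0],[0,0,0],0],[[-18,0,0],[0,0,0],0],[[-18,0,0],[0,0,0],0],[[0,16,0],[0,0,0],0],[[0,18,0],[0,0,0],0],[[0,17,0],[0,0,0],0],[[0,0,0],[0,0,0],0],[[0,0,0],[0,0,0],0]]}}

```text
t: 16.05
tcp_pos: [0.4939, -0.0081, 0.1307]
ee_rot: [[0.927, 0.375, -0.0], [0.375, -0.927, 0.001], [-0.0, -0.001, -1.0]]
ft_force: [0.0, 0.5, -0.6]
opening: 0.0006
```

```bash
python3 -c "
from h import *
look('l',('wrist','scene'))"
```

```text
t 16.05 tcp rel f,l [-50.4 -40.7] z 0.1307 yaw 22.05 zax [-0.     0.001 -1.   ] F [ 0.02  0.54 -0.62] op 0.0006
```

View pics/wrist_l.png

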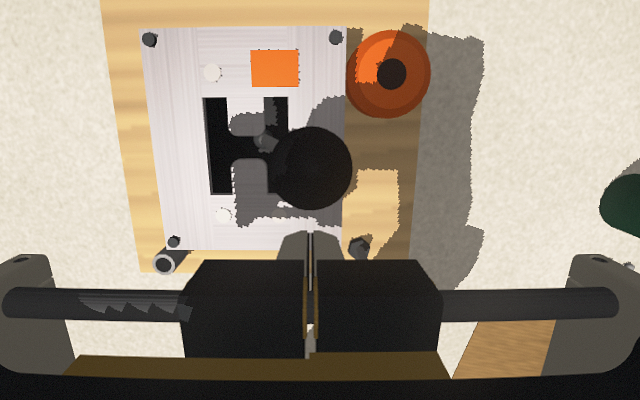

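View pics/scene_l.png

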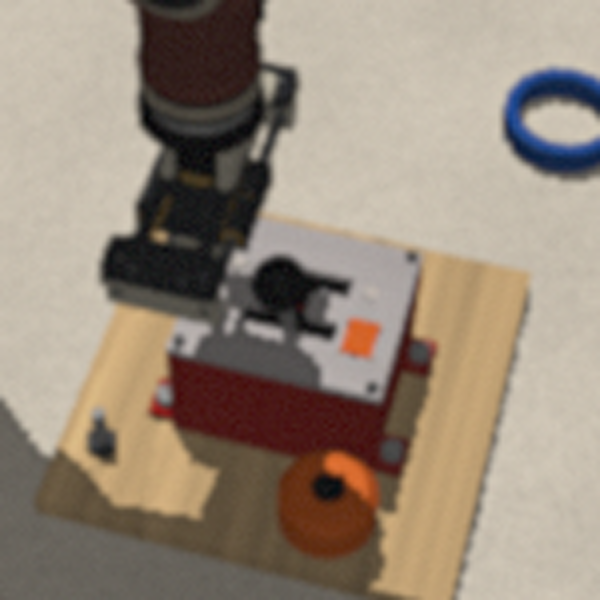

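The knob is straight ahead of the fingers: wrist (311,168), fingers at (311,235). Pushing forward.

Call:
{"api": "carry_out", "payload": {"moves": [[[4,0,3],[0,0,0],0],[[4,0,0],[0,0,0],0],[[4,0,0],[0,0,0],0],[[4,0,0],[0,0,0],0],[[4,0,0],[0,0,0],0],[[4,0,0],[0,0,0],0],[[4,0,0],[0,0,0],0],[[4,0,0],[0,0,0],0],[[4,0,0],[0,0,0],0],[[4,0,0],[0,0,0],0]]}}

```text
t: 17.4
tcp_pos: [0.5312, 0.0065, 0.1279]
ee_rot: [[0.927, 0.375, 0.0], [0.375, -0.927, 0.0], [0.0, 0.0, -1.0]]
ft_force: [-0.9, 0.1, 1.1]
opening: 0.0003
```

```bash
python3 -c "
from h import *
look('m',('wrist','scene'))"
```

```text
t 17.4 tcp rel f,l [-10.3 -41.1] z 0.1279 yaw 22.04 zax [ 0.  0. -1.] F [-0.92  0.14  1.15] op 0.0003
```

View pics/wrist_m.png

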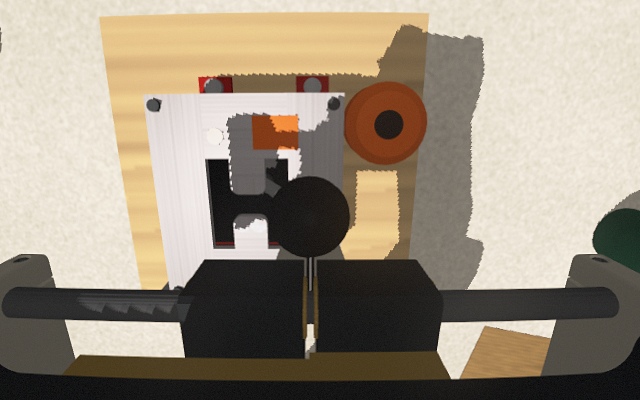

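Call:
{"api": "carry_out", "payload": {"moves": [[[4,0,0],[0,0,0],0],[[4,0,0],[0,0,0],0],[[4,0,0],[0,0,0],0],[[4,0,0],[0,0,0],0],[[4,0,0],[0,0,0],0],[[3,0,0],[0,0,0],0],[[3,0,0],[0,0,0],0],[[2,0,0],[0,0,0],0],[[2,0,0],[0,0,0],0],[[0,0,0],[0,0,0],0]]}}

```text
t: 18.75
tcp_pos: [0.5591, 0.0178, 0.128]
ee_rot: [[0.927, 0.375, 0.0], [0.375, -0.927, 0.0], [0.001, 0.0, -1.0]]
ft_force: [-0.7, 1.0, -1.5]
opening: 0.0004
```

```bash
python3 -c "
from h import *
look('n',('wrist','scene'))"
```

```text
t 18.75 tcp rel f,l [ 19.7 -41. ] z 0.128 yaw 22.04 zax [ 0.  0. -1.] F [-0.69  0.99 -1.5 ] op 0.0004
```

View pics/wrist_n.png

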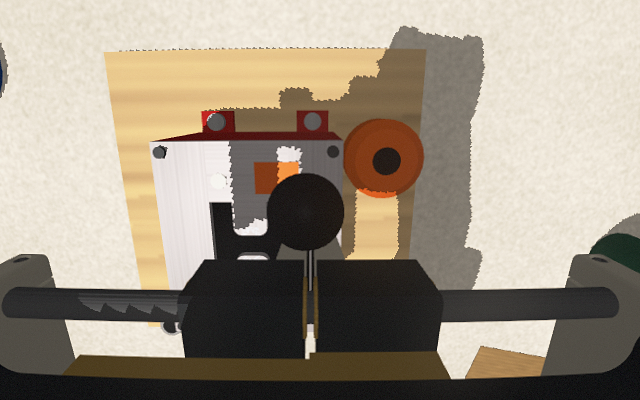

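View pics/scene_n.png

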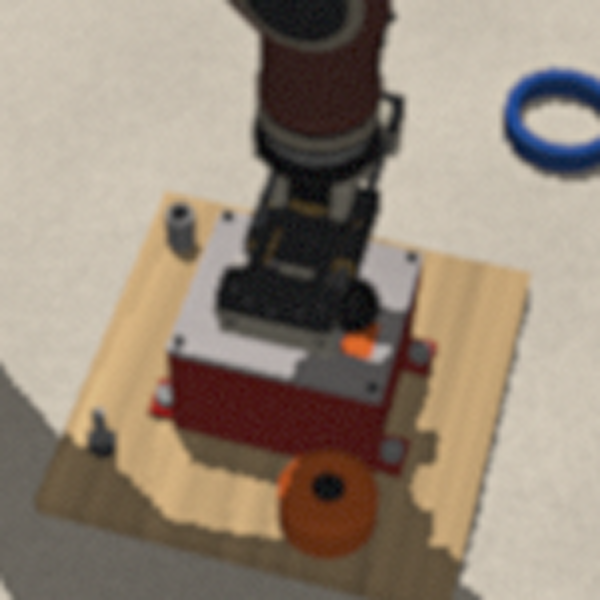

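```bash
python3 - <<'E'
from h import *
k,e=tri('scene',(259.6+355/4,129.6+304/4),'wrist',(306,212));print(k,e,rel(k), rel(onz('wrist',(306,212),.182)))
E
```

```text
[0.58460677 0.03015034 0.18407508] 0.0008564084402379091 [ 48.  -39.2] [ 46.9 -39.1]
```

Call:
{"api": "carry_out", "payload": {"moves": [[[1,0,0],[0,0,0],0],[[1,0,0],[0,0,0],0],[[1,0,0],[0,0,0],0],[[1,0,0],[0,0,0],0],[[1,0,0],[0,0,0],0],[[1,0,0],[0,0,0],0],[[0,0,0],[0,0,0],0],[[0,0,0],[0,0,0],0],[[0,0,0],[0,0,0],0],[[0,0,0],[0,0,0],0]]}}

```text
t: 20.1
tcp_pos: [0.564, 0.0199, 0.1277]
ee_rot: [[0.927, 0.375, -0.001], [0.375, -0.927, -0.0], [-0.001, -0.0, -1.0]]
ft_force: [-2.5, -0.2, -1.6]
opening: 0.0008
```

```bash
python3 -c "
from h import *
look('o',('wrist','scene'))"
```

```text
t 20.1 tcp rel f,l [ 25.1 -41. ] z 0.1277 yaw 22.04 zax [-0.001 -0.    -1.   ] F [-2.54 -0.24 -1.55] op 0.0008
```

Call:
{"api": "carry_out", "payload": {"moves": [[[1,0,0],[0,0,0],0],[[0,0,0],[0,0,0],0],[[1,0,0],[0,0,0],0],[[0,0,0],[0,0,0],0],[[0,0,0],[0,0,0],0],[[0,0,0],[0,0,0],0],[[0,0,0],[0,0,0],0],[[0,0,0],[0,0,0],0],[[0,0,0],[0,0,0],0],[[0,0,0],[0,0,0],0]]}}

```text
t: 21.45
tcp_pos: [0.5646, 0.0202, 0.1275]
ee_rot: [[0.927, 0.375, -0.003], [0.375, -0.927, -0.001], [-0.004, -0.0, -1.0]]
ft_force: [-5.8, -1.6, -0.3]
opening: 0.0003
```

```bash
python3 -c "
from h import *
look('p',('wrist','scene'))"
```

```text
t 21.45 tcp rel f,l [ 25.8 -41. ] z 0.1275 yaw 22.03 zax [-0.003 -0.001 -1.   ] F [-5.79 -1.61 -0.29] op 0.0003
```

View pics/wrist_p.png

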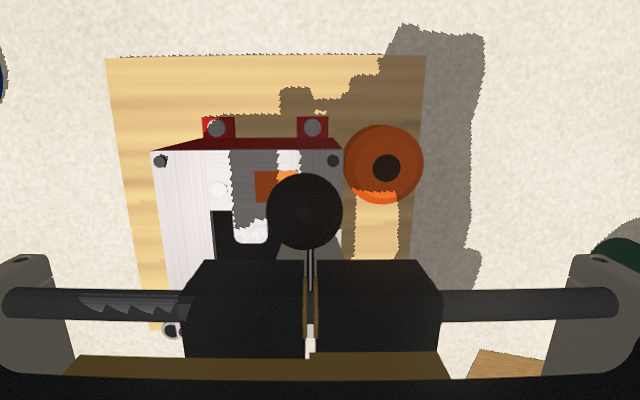

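View pics/scene_p.png

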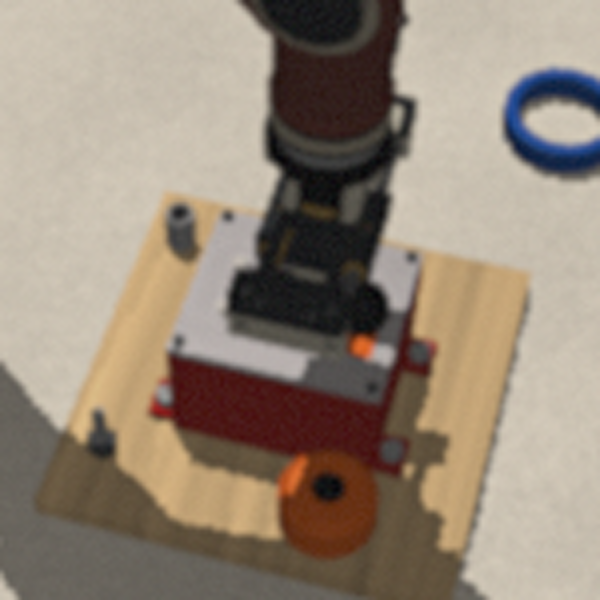

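The TCP has stalled at f = 25.8 mm, where home was predicted at about 26.5, and the force has risen to 6 N, so the lever is on its end stop. I'll withdraw straight back, rise and check.

Call:
{"api": "carry_out", "payload": {"moves": [[[-2,0,0],[0,0,0],0],[[-4,0,0],[0,0,0],0],[[-8,0,0],[0,0,0],0],[[-14,0,0],[0,0,0],0],[[-18,0,0],[0,0,0],0],[[-20,0,0],[0,0,0],0],[[-20,0,0],[0,0,0],0],[[0,0,-25],[0,0,0],0],[[0,0,-30],[0,0,0],0],[[0,0,-30],[0,0,0],0]]}}

```text
t: 22.8
tcp_pos: [0.4861, -0.0118, 0.2141]
ee_rot: [[0.927, 0.375, 0.001], [0.375, -0.927, -0.0], [0.001, 0.0, -1.0]]
ft_force: [0.5, 0.1, 0.2]
opening: 0.0005
```

Call:
{"api": "carry_out", "payload": {"moves": [[[0,20,-10],[0,0,0],0],[[0,30,0],[0,0,0],0],[[0,30,0],[0,0,0],0],[[0,30,0],[0,0,0],0],[[0,30,0],[0,0,0],0],[[0,30,0],[0,0,0],0],[[0,20,0],[0,0,0],0],[[0,0,0],[0,0,0],0],[[0,0,0],[0,0,0],0],[[0,0,0],[0,0,0],0]]}}

```text
t: 24.05
tcp_pos: [0.5577, -0.1859, 0.2231]
ee_rot: [[0.926, 0.377, 0.0], [0.377, -0.926, 0.001], [0.0, -0.001, -1.0]]
ft_force: [-0.2, -0.8, -0.3]
opening: 0.0006
```

```bash
python3 -c "
from h import *
look('q',('top','scene'))"
```

```text
t 24.05 tcp rel f,l [ -57.8 -229.5] z 0.2231 yaw 22.18 zax [ 0.     0.001 -1.   ] F [-0.22 -0.82 -0.31] op 0.0006
```

View pics/top_q.png

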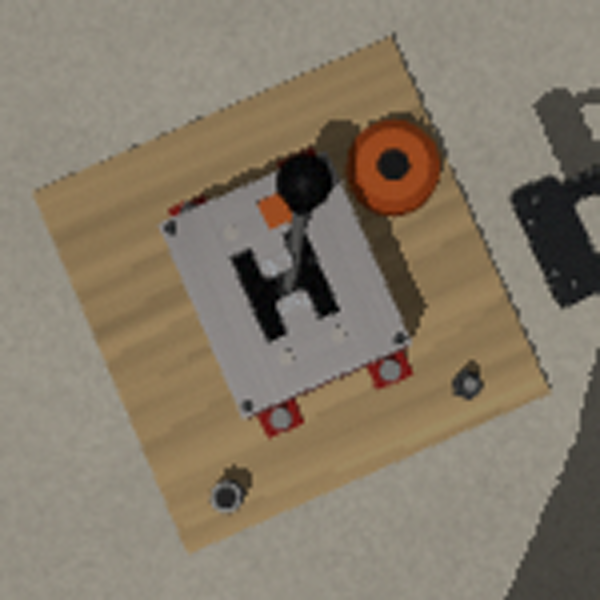

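View pics/scene_q.png

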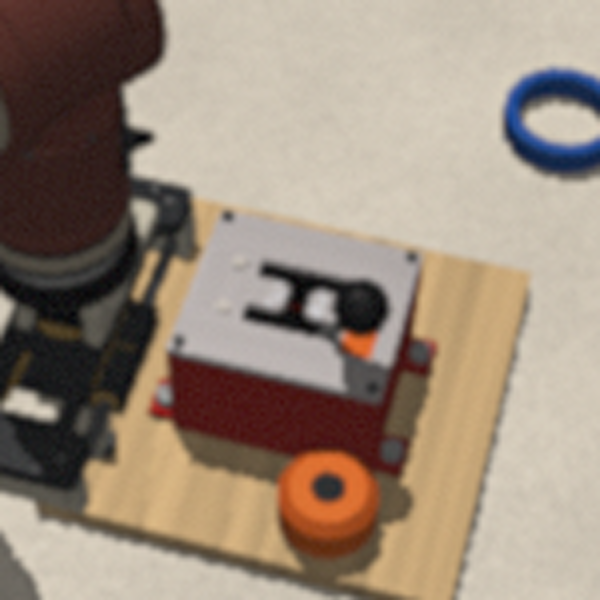

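```bash
python3 - <<'E'
from h import *
k,e=tri('scene',(259.6+361/4,129.6+306/4),'top',(234.6+303/4,139.6+182/4))
f,l=rel(k);print(k,e,f,l,'stick~',np.arctan2(f-1.5,(k[2]-.045)*1000),'side~',np.arctan2(-l,(k[2]-.045)*1000))
for n in('top','scene'):
    a=np.load(f'{n}0i.npy').astype(int);b=np.load(f'{n}_q.npy').astype(int)
    for nm,c in {'wheel':(332,182),'sock':(291,264),'bolt':(351,235)}.items():
        if n=='top':print(nm,abs(a-b)[c[1]-10:c[1]+10,c[0]-10:c[0]+10].mean())
E
```

```text
[0.58905099 0.03110889 0.1841858 ] 0.0001283694300521056 52.5 -40.0 stick~ 0.35122443457318137 side~ 0.27984419770351765
wheel 7.714166666666666
sock 9.878333333333334
bolt 9.980833333333333
```

```bash
python3 -c "
from h import *
print(manip.finish_job())"
```

```text
the job is handed in; nothing more can be done
None
```

The lever is in third, and the job was handed in at about 24 s of the 69 s allowed. I pushed it with shut fingertips: forward to neutral, across to the right, then forward to the end stop. The fingers never gripped it. `finish_job` gives no verdict, so what follows is from my own checks.

**Last checks**
- **Position:** two-view triangulation puts the knob about 51 mm forward and 40 mm right of the gate's middle. That is roughly 0.35–0.37 rad forward (above 0.32 needed) and 0.28 rad to the right (above 0.2 needed). My estimate of the forward tilt varies with the gate-centre offset, so the exact figure is uncertain by a few mm.
- **Fully home:** on the last 2 mm of commanded push the arm advanced only 0.7 mm while the force rose to about 6 N, which fits the end stop.
- **Clear of the work:** the arm has withdrawn and is clear of the lever. In the last two camera views the wheel, socket, bolt and tape look where they were. The can and the wrench were not in those close-ups; I did not check them again, but the arm passed well above them.

**What disagreed**
- The real fingertips ended about 35 mm short of the reported TCP. The first push therefore rode on top of the knob with about 10 N vertical force before I backed off and redid it lower. Later wrist-force readings stayed at about 6 N or less.
- The lever was not fully home in second at the start, at about -0.2 rad rather than -0.38.

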